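Hold the wash-hatch cover down on its seal for a colleague to bolt

ROBOT

A 7-joint arm with a two-finger parallel gripper is mounted at the origin on a cart in front of the work surface, level with it; the furniture and walls round the work are solid. World frame = base frame: x ahead of the robot, y to its left, z up, the work surface at z = 0. Lengths are in m, angles in rad, forces in N, time in s.
With the tool pointing down it reaches from about 0.425 to 0.925 m from the base axis. Payload 6.8 kg.
Tool frame: the origin (TCP) lies at the very end of the fingers, on their centre line; the grasp point (between the pads) lies 19 mm behind it; z points along the fingers, y is the line along which they close (so a half turn about z gives the same grasp; the last joint's range is limited). The gripper opens to 85 mm and grips with 20 to 120 N. Pads are 22 mm wide; open, the fingers measure 114 mm over their backs; the gripper's body (76 mm by 85 mm) begins 54 mm behind the grasp point. The pads swing forward as they close: fully open they stand 13 mm farther back than shut.
Start: joints at [1.136, 0.477, 0.022, 1.555, -0.011, 1.109, -0.083], TCP at [0.217, -0.639, 0.194] pointing down, gripper open.
Joint ranges: [-2.96, 2.96], [-0.34, 2.1], [-1.41, 1.46], [0.24, 2.44], [-1.37, 4.51], [0.17, 1.92], [-2.96, 2.96]. Speed limits (rad/s): [2.39, 2.39, 3.14, 3.14, 3.14, 3.14, 3.14].

INTERFACE

Orientations are given as a rotation vector (axis times angle).
In Python, from rig import robot, viewer gives the robot as it stands.
- The arm moves only by the tool send_rows, never from a script. Its argument "rows" is a list that holds one entry, the list of rows, each a list of 5 numbers: the shift along the tool's x, y, z in units of 30 mm (1.0 is 30 mm), then the turn about the tool's z in units of 8 degrees (1.0 is 8 degrees), then the closure, from 0 (fully open) to 1 (shut). A call has 1 to 20 rows; each row shifts and turns the commanded pose from where the row before left it, along the tool's axes as they then stand; what a row does not reach is not made up. A row lasts 1/10 s, in which the tool goes at most 50 mm and 8.59 degrees, less where a joint would pass 70% of its speed; a pose out of reach is approached as far as the arm can. A call is refused whole if a number of a shift passes 1 or a number of a turn 1, either way. A call with a gripper value outside its range is refused whole. The fingers move at their own pace and stop on an object; "newtons" is the grip in N (left out, the last holds). Time passes only in rows, so rows that do not move let the fingers close. It gives the time, the measured TCP pose, the force, the opening and the grip force at its end, in the units of the state.
- robot.sense(): the state, without advancing time (a new reading comes with each control period).
- viewer.camera(name): name is "side" or "top" or "wrist"; returns the picture (480x640x3 uint8, red, green, blue); there is no depth.
- viewer.camera_model(name): a dict with "camera_matrix" (3x3 intrinsics, pixels), "T" (4x4, takes a point from camera to world coordinates); the wrist camera has in their place "mount" (4x4, takes a point from camera to tool coordinates, whose origin is the TCP and whose axes are the flange's). Camera axes: x right, y up, looking along -z (the intrinsics and any distortion apply to the point x, -y, -z); pixel columns grow to the right and rows downward; lengths in m; the calibration is good to about 2 mm. A picture is of the moment at which its call begins: read the wrist's pose just before it. camera_model takes no time and is no camera call.
- robot.sign_off(): hands the job in; it is judged then, once.
The state is a dict: "t": time; "joint_pos": joint angles; "dq": joint speeds; "joint_efforts": joint torques, N m; "tcp_pos": TCP position; "tool_rot": TCP orientation; "force": force on the tool from outside, world axes, zero at the start; "ft_torque": the same for the moment, N m; "gripper_width": finger opening in m; "finger_force": force on a finger pad.
Only numpy, scipy, OpenCV 4.12 (cv2) and the standard library are available. Lean on these libraries where they do the work, as an engineer would, in place of code of your own. Each camera call takes 0.05 s, during which the arm holds its last target. There are 200 camera calls.

TASK

Swing the sampler's needle arm away from over the open service hatch, all the way round to its stop above the rinse cup. Then set the hatch cover over the two studs and press it down flat on the rubber seal with a steady push of about 8 newtons, so that I can put the nuts on; do not squash the seal flat, and do not knock over or push away the things lying around. Finish while still holding the cover pressed down: keep the push on and do not let go.

Things in the scene. Friction and masses are not known exactly. Their poses are not given: they have to be found in the camera images.
- sampler: Bench sampler, fixed: white housing 70 mm high, x -130..+110, y -130..+130 mm about its origin on the table; x to its rear, y to its left, z up; turned up to 0.2 rad. On top: service hatch (right front), grey panel (left front, top below 95 mm), steel rinse cup 16 mm high (left rear, x +73, y +92 mm), arm post (rear), two brass nuts right of the hatch (fixed; leave).
- hatch (a point): Middle of the hatch at the top of the free seal: 84 mm above the table, 14 mm above the housing; axes as the sampler's (x to its rear, z up). Two upright studs, 6 mm thick with round tips, stand 48 mm before and 48 mm behind this point along x; their tips are 20 mm above this point (104 mm above the table).
- seal (a joint): How far the black hollow rubber seal round the hatch (frame 82 x 70 mm outside, 10 mm wide) is squeezed down, in m: 0 = free, 0.010 = squashed flat (hard stop). It pushes back with 1.6 N per mm, so 8 N squeezes it 5 mm.
- needle_arm (a joint): Angle of the white needle arm about its upright post, rad: 0 = points to the sampler's front, needle over the hatch; grows as it swings to the sampler's left (clockwise from above); 1.5 = end stop, needle over the rinse cup. Range -0.4..1.5. Light friction (0.06 N m, half a newton at the head); stays where it is left.
- post (a point): Point on the vertical hinge axis of the needle arm at mid-height of its beam (150 mm above the table); axes as the sampler's. The head's centre is 132 mm from it. The hub here is 38 mm across, its top 16 mm above this point; only the head is higher (170 mm above the table).
- needle_head (a point): Centre of the white head block at the arm's free end: 38 mm long (its x, along the arm to the post) x 26 mm wide (its y) x 40 mm high, 150 mm above the table. Beam to the post: 17 mm wide, 16 mm high. Below the head a short nozzle and needle hang to 100 mm above the table. Can be pinched across its 26 mm from above, or pushed sideways.
- cover_grip (a point): Loose hatch cover (0.1 to 0.2 kg) lying on the table: aluminium plate 120 (x) x 80 (y) x 6 mm, dark bridge grip on top. This point: middle of the grip bar, 27 mm above the plate's underside. Bar 64 mm long (x), 12 mm wide (y), 14 mm high, on two legs; pinch it from above. Slots 11 (x) x 9 mm (y), centred 48 mm either side on the x axis, take the studs; either way round fits.
- cover: The same loose hatch cover; origin at the middle of the plate's underside.
- notepad: Bystander: white pad 149 x 106 x 12 mm lying on the table, loose; origin under its middle. Leave alone.
- pen: Bystander: blue ball pen 118 mm long lying on the table, loose; origin under its middle. Leave alone.
- bottle_a: Bystander: white dropper bottle 27 mm thick, 78 mm high, standing; origin under it. Leave alone.
- bottle_b: Bystander: another such dropper bottle, 78 mm high, standing; origin under it. Leave alone.
- glue_stick: Bystander: glue stick 26 mm thick, 80 mm high, standing on end; origin under it. Leave alone.

How it is judged:
On the way, in this order (a step that is already met when the one before it is completed fails the run):
1. the needle arm is swung clear, round to its stop, before the cover goes on (value of joint needle_arm above 1.3 rad and contact force between cover and sampler below 0.5 N), for 0.2 s.
2. the cover is over the studs, pressed on the seal with 5 to 13 N (value of joint seal between 0.0031 and 0.0081 m and horizontal distance between cover and hatch below 0.006 m and angle between cover's own z axis and vertical below 0.06 rad), for 0.5 s.
At the end, for the whole second after the job is handed in: Needle arm 1.3 rad or more round; cover over both studs, within 6 mm of the hatch middle, 0.08 rad in line, 0.06 rad flat, at rest; the fingers still hold it down with the seal squeezed 3.1 to 8.1 mm (5 to 13 N) through the last second (all of step 2 and value of joint needle_arm above 1.3 rad and contact force between cover and sampler between 5 and 16 N and z of cover in the frame of hatch between -0.0095 and -0.002 m and angle between the x axis of cover and the x axis of sampler, either way round below 0.08 rad and linear speed of cover below 0.01 m/s and contact force between the fingers and cover above 1 N); the arm keeps its last pose, push and grip.
It fails at once if the seal is squashed flat (20 N or more on the hatch) (value of joint seal above 0.0095 m and contact force between cover and sampler above 20 N).
It fails at once if a bystander is pushed more than 5 cm or knocked over (distance of any of notepad, pen, bottle_a, bottle_b, glue_stick from where it was at the start of the episode above 0.05 m or angle between any of bottle_a, bottle_b, glue_stick's own z axis and vertical above 0.6 rad).
It also fails if it takes over 64 s, if anything falls off the work surface, if the arm or the gripper's body presses on something with over 40 N, if the wrist force passes 120 N, or if a joint passes its speed limit or range.

## Working session

There is one attempt and no reset: what is moved stays moved. The work goes in short steps, Python scripts to look and compute and a tool call to move; the robot and the scene stay as the last step left them, time stands still between calls to the robot, and variables do not carry over. Pictures are saved under pics/ and viewed, at most 10 in all, crops included, and the job is handed in when it is done.

Besides the shell and the picture viewer there is one more tool, called after "Request:" as name(argument=value, ...) on one line, values as JSON. send_rows: Moves the arm, as the interface text tells. Its arguments: {"type":"object","properties":{"rows":{"type":"array","items":{"type":"array","items":{"type":"array","items":{"type":"number"}}}},"newtons":{"type":"number"}},"required":["rows"]}

```bash
ls; mkdir -p pics
cat > h.py <<'E'
import numpy as np, cv2
from scipy.spatial.transform import Rotation as R
from rig import robot, viewer
def ray(u,v,m,T):
    K=np.array(m["camera_matrix"]); d=np.linalg.inv(K)@[u,v,1]; d=d*[1,-1,-1]
    return T[:3,3],T[:3,:3]@d
def at(u,v,z,name):
    m=viewer.camera_model(name); o,d=ray(u,v,m,np.array(m["T"])); return o+d*(z-o[2])/d[2]
def px(p,name):
    m=viewer.camera_model(name);T=np.array(m["T"]); c=np.linalg.inv(T)@np.append(p,1); q=np.array(m["camera_matrix"])@(c[:3]*[1,-1,-1]); return q[:2]/q[2]
E
python3 - <<'E'
from h import *
for n in("top","side"):
    cv2.imwrite(f"pics/{n}0.png",viewer.camera(n)[:,:,::-1]); m=viewer.camera_model(n); print({k:(np.round(v,3).tolist() if not isinstance(v,str) else v) for k,v in m.items()})
print(robot.sense())
E
```

```text
pics
{'camera_matrix': [[513.803, 0.0, 327.961], [0.0, 513.803, 235.931], [0.0, 0.0, 1.0]], 'T': [[0.014, 0.998, -0.067, 0.428], [-1.0, 0.014, 0.001, 0.08], [0.002, 0.067, 0.998, 1.725], [0.0, 0.0, 0.0, 1.0]]}
{'camera_matrix': [[539.191, 0.0, 321.955], [0.0, 539.191, 240.649], [0.0, 0.0, 1.0]], 'T': [[-0.864, 0.322, -0.387, 0.04], [-0.503, -0.537, 0.677, 0.981], [0.011, 0.78, 0.626, 0.953], [0.0, 0.0, 0.0, 1.0]]}
{'t': 0.1, 'joint_pos': array([ 1.135909  ,  0.47773551,  0.02234726,  1.55633943, -0.01151045,
        1.10930904, -0.0831021 ]), 'dq': array([-8.96911301e-04, -1.28713842e-03, -1.12462902e-03, -2.49786360e-03,
       -9.99180022e-04,  1.43598854e-05,  3.40629005e-04]), 'joint_efforts': array([ 3.51882685e-03, -5.97766435e+01,  1.61334224e+00, -2.81954116e+01,
        1.28533001e-02,  5.04177195e-03, -1.76283129e-05]), 'tcp_pos': array([ 0.21647173, -0.63872069,  0.19351652]), 'tool_rot': array([-3.09815011e+00, -5.10786459e-01,  6.00766448e-04]), 'force': array([0.82348692, 0.2482949 , 0.0747496 ]), 'ft_torque': array([ 0.04804759, -0.02142423,  0.02870855]), 'finger_force': 0.0, 'gripper_width': 0.08533059128964024}
```

View pics/top0.png

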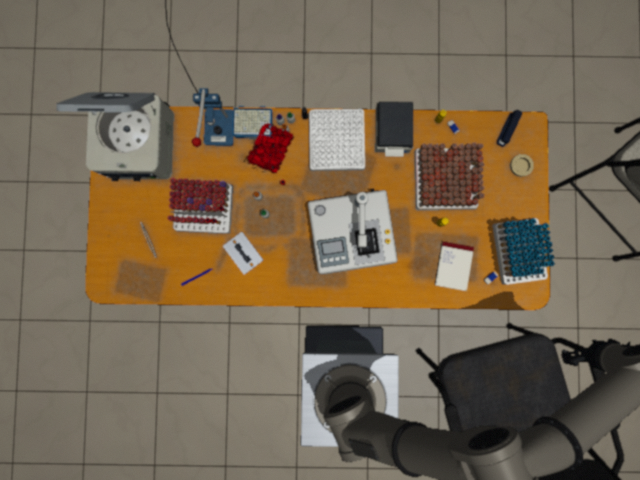

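View pics/side0.png

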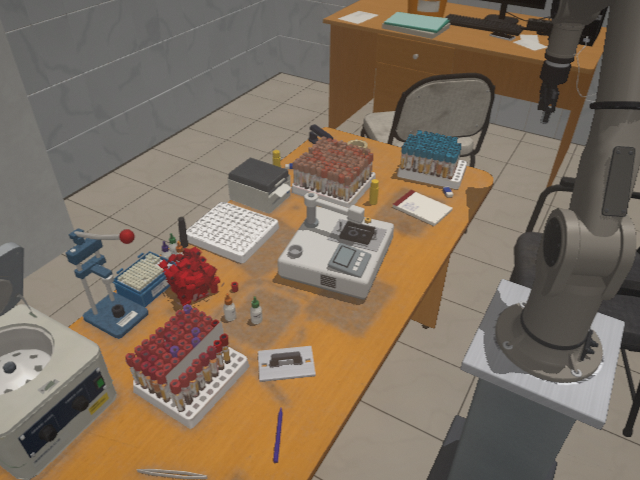

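The top view shows the sampler at about (353,232), with the hatch under the needle head near (366,240). The cover is at (242,253), and the bottles are near (263,212) and (258,196). The notepad (454,265) and pen (196,277) are clear of the work. I'll enlarge the sampler and cover areas.

Run:
```python
from h import *
t=cv2.imread("pics/top0.png"); s=cv2.imread("pics/side0.png")
z=lambda i,x,y,w,h,f:cv2.resize(i[y:y+h,x:x+w],None,fx=f,fy=f,interpolation=cv2.INTER_CUBIC)
cv2.imwrite("pics/c1.png",z(t,300,180,110,100,6)[:600])
a=z(t,215,228,50,50,8); b=z(s,250,335,80,50,5)
c=np.zeros((400,800,3),np.uint8); c[:,:400]=a; c[:250,400:]=b; cv2.imwrite("pics/c2.png",c)
cv2.imwrite("pics/c3.png",z(s,270,185,130,115,5))
```

```text
(no output)
```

View pics/c1.png

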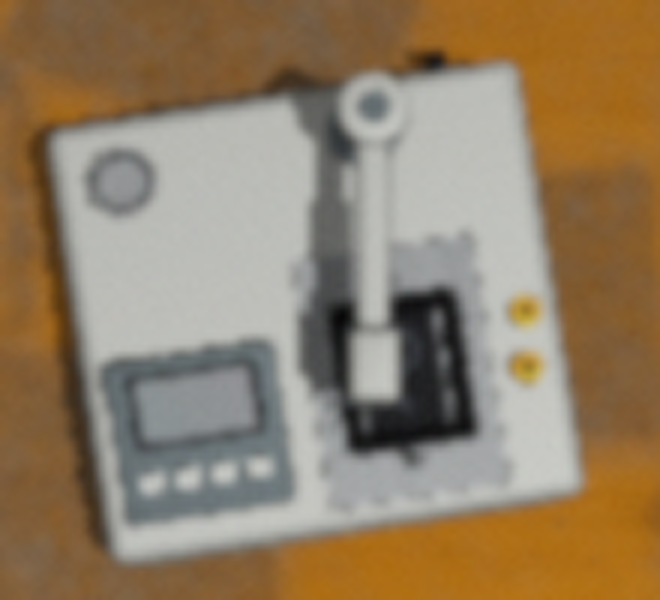

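View pics/c2.png

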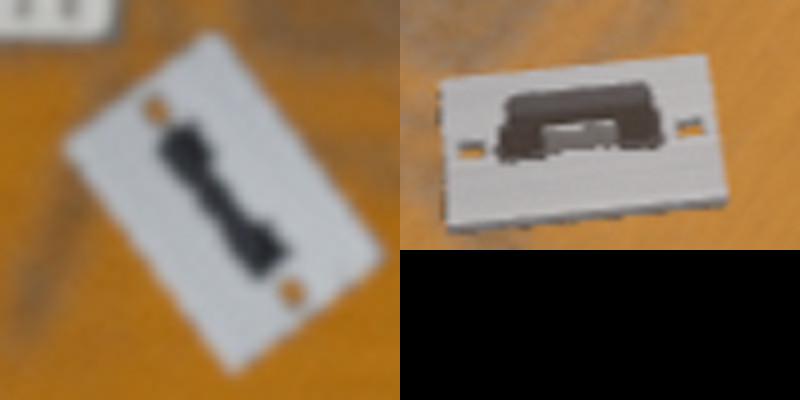

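The sampler's top corners in the c1 crop are (50,133), (518,65), (580,490) and (118,560). The hub is at (373,104) and the head at (377,363). In c2 the cover corners are (212,32), (382,258), (233,372) and (65,145), with slots at (155,108) and (292,292).

Run:
```python
from h import *
f=lambda u,v,s,x,y,z:at((u+.5)/s-.5+x,(v+.5)/s-.5+y,z,"top")
c=lambda u,v,z:f(u,v,6,300,180,z)
k=lambda u,v,z:f(u,v,8,215,228,z)
def fit(obj,w):
    obj=np.array(obj,float);w=np.array(w)[:,:2];oc=obj.mean(0);wc=w.mean(0);H=(obj-oc).T@(w-wc)
    a=np.arctan2(H[0,1]-H[1,0],H[0,0]+H[1,1]);M=np.array([[np.cos(a),-np.sin(a)],[np.sin(a),np.cos(a)]]);t=wc-M@oc
    print("fit",a,t,"res mm",np.round((w-(obj@M.T+t))*1e3,1).tolist());return a,t,M
a,t,M=fit([(.11,.13),(.11,-.13),(-.13,-.13),(-.13,.13)],[c(50,133,.07),c(518,65,.07),c(580,490,.07),c(118,560,.07)])
cup=c(120,181,.086);print("cup",M.T@(cup[:2]-t))
post=c(373,104,.166);head=c(377,363,.17);print("post",post,M.T@(post[:2]-t),"head",head,np.linalg.norm((post-head)[:2]))
d=(post-head);print("beam ang",np.arctan2(d[1],d[0]))
s=[c(408,371,.084) ];print("hatch mid",s,M.T@(s[0][:2]-t))
print("seal corners",[M.T@(c(u,v,.084)[:2]-t) for u,v in[(333,303),(458,291),(474,437),(350,450)]])
ca,ct,CM=fit([(.06,.04),(.06,-.04),(-.06,-.04),(-.06,.04)],[k(65,145,.006),k(212,32,.006),k(382,258,.006),k(233,372,.006)])
sl=[k(155,108,.004),k(292,292,.004)];print("slots",sl,np.linalg.norm(sl[0]-sl[1]),(sl[0]+sl[1])/2,np.arctan2(*(sl[0]-sl[1])[1::-1]))
g=[k(185,150,.03),k(262,252,.03)];print("grip",(g[0]+g[1])/2)
# side check
for p in [[*ct,.006],[*(ct+CM@[.048,0]),.004],[*(ct-CM@[.048,0]),.004]]: print("side px in c2",(px(p,"side")-[250,335])*5+[400,0])
for p in [post,head,[*(t+M@[-.0,0]),.07]]: print("side c3",(px(p,"side")-[270,185])*5)
```

```text
fit 0.16141246506555257 [0.56466178 0.00126244] res mm [[-3.1, -2.6], [-4.3, 1.4], [3.2, 5.3], [4.2, -4.1]]
cup [0.07326036 0.0944013 ]
post [ 0.65356947 -0.02335097  0.166     ] [ 0.08379632 -0.03858204] head [ 0.52122541 -0.02631946  0.17      ] 0.13237733986873654
beam ang 0.02242628683737664
hatch mid [array([ 0.52231487, -0.04874392,  0.084     ])] [-0.0498331  -0.04255066]
seal corners [array([-0.00801085, -0.00848645]), array([-0.01148017, -0.07548103]), array([-0.08977844, -0.07194225]), array([-0.08689832, -0.00560588])]
fit 0.6647787694235764 [0.48310144 0.36335207] res mm [[0.2, -1.9], [-0.9, 0.8], [-0.1, 1.5], [0.9, -0.4]]
slots [array([0.52195044, 0.39310247, 0.004     ]), array([0.4457463, 0.3338929, 0.004    ])] 0.09650307109987903 [0.48384837 0.36349768 0.004     ] 0.6605498268318644
grip [0.48256056 0.35916831 0.03      ]
side px in c2 [573.29547118 130.3746878 ]
side px in c2 [463.83761575 144.57963273]
side px in c2 [682.04587794 122.10052247]
side c3 [197.14562546  43.00800559]
side c3 [424.68590301 109.36145331]
side c3 [317.94441585 266.18576001]
```

View pics/c3.png

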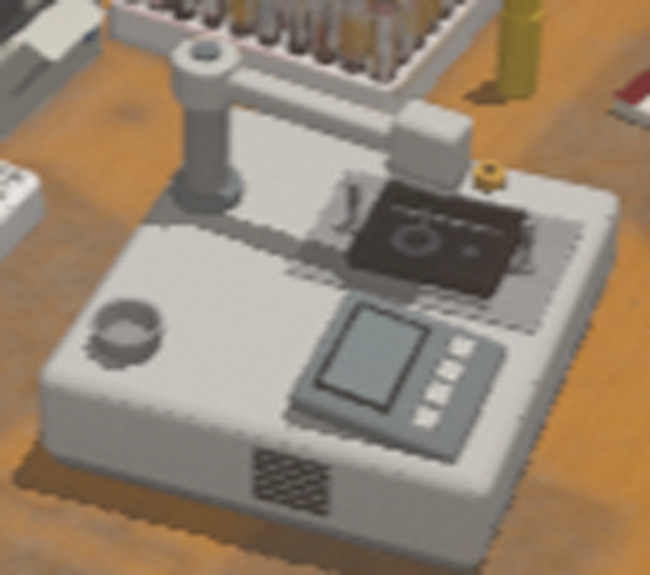

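```bash
cat >> h.py <<'E'
def pose():
    s=robot.sense(); M=R.from_rotvec(s["tool_rot"]).as_matrix(); return s["tcp_pos"],np.arctan2(M[1,0],M[0,0])
def rows(p,psi,way,cl):
    "way: list of (xyz,psi,n rows); returns rows in tool units"
    out=[];p=np.array(p,float)
    for q,ps,n in way:
        q=np.array(q,float);p0=p.copy();s0=psi
        for i in range(1,n+1):
            d=p0+(q-p0)*i/n-p; c,s=np.cos(psi),np.sin(psi)
            r=np.round([(c*d[0]+s*d[1])/.03,(s*d[0]-c*d[1])/.03,-d[2]/.03,-(s0+(ps-s0)*i/n-psi)/np.radians(8)],2)
            e=r*.03;p=p+[c*e[0]+s*e[1],s*e[0]-c*e[1],-e[2]];psi-=r[3]*np.radians(8)
            out.append(r.tolist()+[cl])
    return out
E
python3 - <<'E'
from h import *
p,s=pose();print(p,s)
print(rows(p,s,[([.217,-.639,.29],.327,4),([.50,-.10,.29],1.59,26)],1))
m=viewer.camera_model("wrist");print(np.round(m["mount"],3).tolist(),np.round(m["camera_matrix"],1).tolist())
E
```

```text
[ 0.21647173 -0.63872069  0.19351652] 0.3267967304505211
[[0.0, 0.0, -0.8, -0.0, 1], [0.01, 0.01, -0.81, -0.0, 1], [0.0, 0.0, -0.8, -0.0, 1], [0.0, 0.0, -0.81, -0.0, 1], [0.57, -0.54, 0.0, -0.35, 1], [0.59, -0.51, 0.0, -0.35, 1], [0.61, -0.48, 0.0, -0.34, 1], [0.64, -0.45, 0.0, -0.35, 1], [0.66, -0.42, 0.0, -0.35, 1], [0.68, -0.38, 0.0, -0.35, 1], [0.69, -0.36, 0.0, -0.35, 1], [0.72, -0.31, 0.0, -0.34, 1], [0.72, -0.29, 0.0, -0.35, 1], [0.74, -0.24, 0.0, -0.35, 1], [0.75, -0.22, 0.0, -0.35, 1], [0.76, -0.17, 0.0, -0.35, 1], [0.77, -0.14, 0.0, -0.34, 1], [0.78, -0.1, 0.0, -0.35, 1], [0.77, -0.06, 0.0, -0.35, 1], [0.78, -0.02, 0.0, -0.35, 1], [0.79, 0.01, 0.0, -0.35, 1], [0.77, 0.05, 0.0, -0.34, 1], [0.78, 0.09, 0.0, -0.35, 1], [0.77, 0.13, 0.0, -0.35, 1], [0.76, 0.16, 0.0, -0.35, 1], [0.76, 0.2, 0.0, -0.35, 1], [0.74, 0.24, 0.0, -0.34, 1], [0.73, 0.27, 0.0, -0.35, 1], [0.72, 0.31, 0.0, -0.35, 1], [0.7, 0.34, 0.0, -0.35, 1]]
[[-0.001, 0.955, 0.296, 0.076], [1.0, 0.001, -0.0, -0.001], [-0.0, 0.296, -0.955, -0.18], [0.0, 0.0, 0.0, 1.0]] [[374.9, 0.0, 326.9], [0.0, 374.9, 239.2], [0.0, 0.0, 1.0]]
```

Request:
send_rows(rows=[[[0, 0, -0.8, 0, 1], [0, 0, -0.8, 0, 1], [0, 0, -0.8, 0, 1], [0, 0, -0.8, 0, 1], [0.57, -0.54, 0, -0.35, 1], [0.59, -0.51, 0, -0.35, 1], [0.61, -0.48, 0, -0.35, 1], [0.64, -0.45, 0, -0.35, 1], [0.66, -0.42, 0, -0.35, 1], [0.68, -0.38, 0, -0.35, 1], [0.69, -0.36, 0, -0.35, 1], [0.72, -0.31, 0, -0.35, 1], [0.72, -0.29, 0, -0.35, 1], [0.74, -0.24, 0, -0.35, 1], [0.75, -0.22, 0, -0.35, 1], [0.76, -0.17, 0, -0.35, 1], [0.77, -0.14, 0, -0.35, 1], [0.78, -0.1, 0, -0.35, 1], [0.77, -0.06, 0, -0.35, 1], [0.78, -0.02, 0, -0.35, 1]]])

```text
t: 2.1
tcp_pos: [0.3911, -0.3058, 0.2904]
tool_rot: [2.668, 1.659, 0.0]
force: [-0.0, -0.8, 0.4]
gripper_width: -0.0003
finger_force: 0.0
```

Request:
send_rows(rows=[[[0.79, 0.01, 0, -0.35, 1], [0.77, 0.05, 0, -0.35, 1], [0.78, 0.09, 0, -0.35, 1], [0.77, 0.13, 0, -0.35, 1], [0.76, 0.16, 0, -0.35, 1], [0.76, 0.2, 0, -0.35, 1], [0.74, 0.24, 0, -0.35, 1], [0.73, 0.27, 0, -0.35, 1], [0.72, 0.31, 0, -0.35, 1], [0.7, 0.34, 0, -0.35, 1], [0, 0, 0, 0, 1], [0, 0, 0, 0, 1]]])

```text
t: 3.3
tcp_pos: [0.4982, -0.0987, 0.2902]
tool_rot: [-2.189, -2.253, 0.0]
force: [-0.3, -0.8, -0.2]
gripper_width: 0.0001
finger_force: 0.0
```

Run:
```python
from h import *
p,s=pose();print(p,s,robot.sense()["joint_pos"])
post=np.array([.6536,-.0234]);a=.022
def off(ang,lat):  # finger centre for beam angle ang, lateral gap lat to its right
    c,S=np.cos(ang),np.sin(ang);q=np.array([-.130,-lat]);return [post[0]+c*q[0]-S*q[1],post[1]+S*q[0]+c*q[1]]
W=[([*off(a,.047),.29],a+1.57,3),([*off(a,.047),.14],a+1.57,6),([*off(a,.026),.14],a+1.57,4)]
n=24
W+=[([*off(x,.026),.14],x+1.57,1) for x in np.linspace(a,.161-1.46,n+1)[1:]]
for r in rows(p,s,W,1):print(r)
```

```text
[ 0.49824044 -0.09870912  0.29022132] 1.5991866377280928 [ 0.53814239  0.15597772 -0.51952746  1.79462377  0.08244948  1.21284934
  0.02327569]
[0.27, 0.3, 0.0, 0.02, 1]
[0.28, 0.3, 0.0, 0.01, 1]
[0.28, 0.3, 0.01, 0.02, 1]
[-0.0, 0.0, 0.83, 0.0, 1]
[-0.0, 0.0, 0.84, 0.0, 1]
[-0.0, 0.0, 0.83, 0.0, 1]
[-0.0, 0.0, 0.83, 0.0, 1]
[-0.0, 0.0, 0.83, 0.0, 1]
[-0.0, 0.0, 0.84, 0.0, 1]
[0.17, 0.0, -0.0, 0.0, 1]
[0.18, 0.0, -0.0, 0.0, 1]
[0.17, 0.0, -0.0, 0.0, 1]
[0.18, 0.0, -0.0, 0.0, 1]
[0.24, -0.04, -0.0, 0.4, 1]
[0.23, -0.04, -0.0, 0.39, 1]
[0.24, -0.04, -0.0, 0.39, 1]
[0.24, -0.04, -0.0, 0.4, 1]
[0.24, -0.04, -0.0, 0.39, 1]
[0.24, -0.05, -0.0, 0.4, 1]
[0.24, -0.04, -0.0, 0.39, 1]
[0.24, -0.04, -0.0, 0.4, 1]
[0.24, -0.04, -0.0, 0.39, 1]
[0.24, -0.04, -0.0, 0.39, 1]
[0.24, -0.04, -0.0, 0.4, 1]
[0.24, -0.05, -0.0, 0.39, 1]
[0.24, -0.04, -0.0, 0.4, 1]
[0.24, -0.04, -0.0, 0.39, 1]
[0.24, -0.04, -0.0, 0.39, 1]
[0.24, -0.04, -0.0, 0.4, 1]
[0.24, -0.04, -0.0, 0.39, 1]
[0.24, -0.04, -0.0, 0.4, 1]
[0.24, -0.04, -0.0, 0.39, 1]
[0.24, -0.05, -0.0, 0.4, 1]
[0.24, -0.04, -0.0, 0.39, 1]
[0.24, -0.04, -0.0, 0.39, 1]
[0.24, -0.04, -0.0, 0.4, 1]
[0.24, -0.04, -0.0, 0.39, 1]
```

Request:
send_rows(rows=[[[0.28, 0.3, 0, 0.02, 1], [0.28, 0.3, 0, 0.01, 1], [0.28, 0.3, 0, 0.02, 1], [0, 0, 0.83, 0, 1], [0, 0, 0.83, 0, 1], [0, 0, 0.83, 0, 1], [0, 0, 0.83, 0, 1], [0, 0, 0.83, 0, 1], [0, 0, 0.83, 0, 1], [0.17, 0, 0, 0, 1], [0.17, 0, 0, 0, 1], [0.17, 0, 0, 0, 1], [0.17, 0, 0, 0, 1], [0, 0, 0, 0, 1]]])

```text
t: 4.7
tcp_pos: [0.5247, -0.0519, 0.1421]
tool_rot: [2.197, 2.244, 0.002]
force: [-0.2, 0.1, -0.6]
gripper_width: -0.0002
finger_force: 0.0
```

Request:
send_rows(rows=[[[0.24, -0.04, 0, 0.39, 1], [0.24, -0.04, 0, 0.39, 1], [0.24, -0.04, 0, 0.39, 1], [0.24, -0.04, 0, 0.39, 1], [0.24, -0.04, 0, 0.4, 1], [0.24, -0.04, 0, 0.39, 1], [0.24, -0.04, 0, 0.39, 1], [0.24, -0.04, 0, 0.4, 1], [0.24, -0.04, 0, 0.39, 1], [0.24, -0.04, 0, 0.39, 1], [0.24, -0.04, 0, 0.4, 1], [0.24, -0.04, 0, 0.39, 1]]])

```text
t: 5.9
tcp_pos: [0.5343, 0.0324, 0.1416]
tool_rot: [2.807, 1.409, 0.001]
force: [-0.4, -0.4, 0.3]
gripper_width: 0.0
finger_force: 0.0
```

Run:
```python
from h import *
p,s=pose();print(p,s,robot.sense()["force"])
i=viewer.camera("wrist");cv2.imwrite("pics/w0.png",i[:,:,::-1])
```

```text
[0.5342605  0.03244776 0.14160385] 0.9302132801216166 [-0.4119811  -0.3659559   0.27166993]
```

View pics/w0.png

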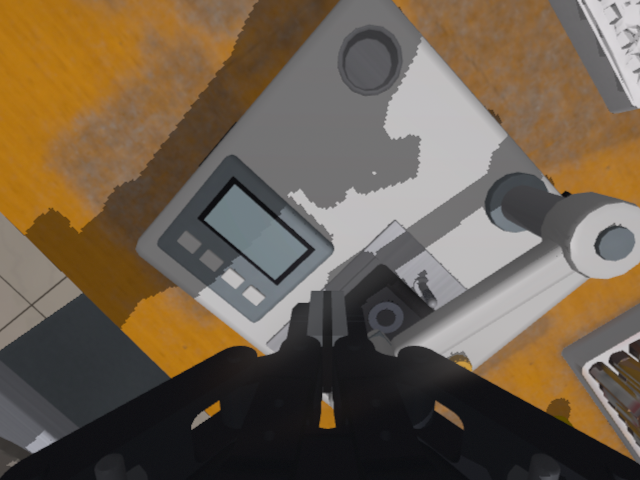

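```bash
cat >> h.py <<'E'
def wT():
    p,_=pose();s=robot.sense();T=np.eye(4);T[:3,:3]=R.from_rotvec(s["tool_rot"]).as_matrix();T[:3,3]=s["tcp_pos"]
    m=viewer.camera_model("wrist");return m,T@np.array(m["mount"])
def wat(u,v,z,mT=None):
    m,T=mT or wT();o,d=ray(u,v,m,T);return o+d*(z-o[2])/d[2]
def wpx(p,mT=None):
    m,T=mT or wT();c=np.linalg.inv(T)@np.append(p,1);q=np.array(m["camera_matrix"])@(c[:3]*[1,-1,-1]);return q[:2]/q[2]
E
python3 - <<'E'
from h import *
print("hub",wat(612,243,.166),"cup",wat(370,60,.086),"beam edges",wat(545,255,.158),wat(420,322,.158),wat(590,283,.158))
t=cv2.imread("pics/x.png") if 0 else viewer.camera("side")[:,:,::-1]
z=cv2.resize(t[170:300,260:410],None,fx=4,fy=4,interpolation=cv2.INTER_CUBIC)
cv2.imwrite("pics/s1.png",z)
for q in ([.6536,-.0234,.166],):print((px(q,"side")-[260,170])*4,px(q,"top"),wpx(q))
for q in ([.534,.032,.142],[.521,-.026,.17]):print((px(q,"side")-[260,170])*4,wpx(q))
E
```

```text
hub [ 0.64966879 -0.01893232  0.166     ] cup [0.62056889 0.10863249 0.086     ] beam edges [ 0.62591799 -0.01164194  0.158     ] [ 0.56065266 -0.00634825  0.158     ] [ 0.63652288 -0.03719572  0.158     ]
[197.71548699  94.35712115] [361.7661331  196.90696905] [624.91139303 245.68784384]
[316.01898394 224.56081384] [329.34649811 280.21797123]
[379.8321576  147.84655567] [378.62140393 405.1990549 ]
```

View pics/s1.png

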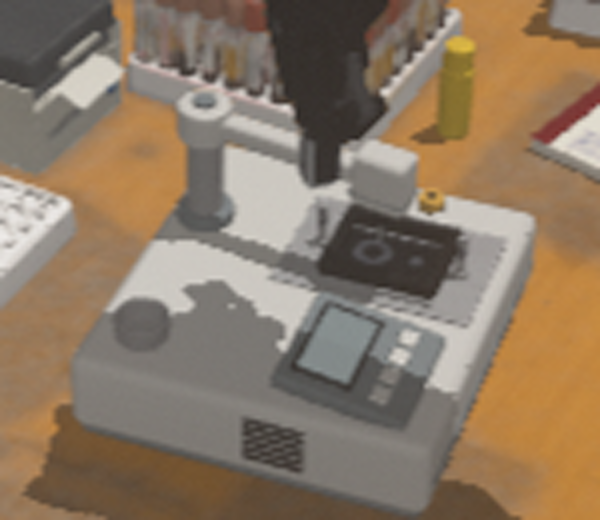

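Run:
```python
from h import *
for z in (.12,.14,.155,.17,.19):print(at(318/4+260,185/4+170,z,"side"),)
print(pose())
```

```text
[ 0.56690916 -0.03193238  0.12      ]
[ 0.55427008 -0.00761423  0.14      ]
[0.54479078 0.01062438 0.155     ]
[0.53531147 0.02886299 0.17      ]
[0.52267239 0.05318114 0.19      ]
(array([0.53450658, 0.03335728, 0.14164697]), np.float64(0.9335971587308967))
```

Run:
```python
from h import *
m,T=wT();p,_=pose();A=T@np.linalg.inv(np.array(m["mount"]))
for q in ([0,0,0],[.011,0,0],[-.011,0,0],[0,0,-.028],[.011,0,-.028],[.005,.014,0],[.005,.014,-.028]):
    w=(A@np.append(q,1))[:3];print(q,wpx(w,(m,T)).round(),((px(w,"side")-[260,170])*4).round())
w=cv2.imread("pics/w0.png")[270:400,270:390];s=cv2.imread("pics/s1.png")[0:260,230:480]
o=np.zeros((520,800,3),np.uint8);a=cv2.resize(w,(480,520),interpolation=cv2.INTER_CUBIC);o[:,:480]=np.clip(a*2.2,0,255);o[:333,480:]=np.clip(cv2.resize(s,(320,333))*2.2,0,255)
cv2.imwrite("pics/z1.png",o)
```

```text
[0, 0, 0] [329. 277.] [314. 226.]
[0.011, 0, 0] [329. 258.] [298. 230.]
[-0.011, 0, 0] [329. 297.] [330. 222.]
[0, 0, -0.028] [329. 302.] [316. 190.]
[0.011, 0, -0.028] [329. 279.] [299. 194.]
[0.005, 0.014, 0] [356. 268.] [298. 215.]
[0.005, 0.014, -0.028] [360. 292.] [299. 179.]
```

View pics/z1.png

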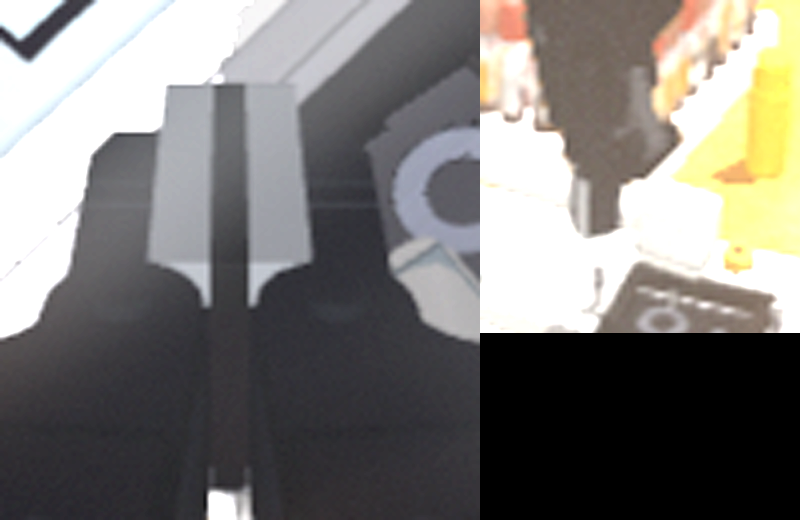

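The arm did not move. The beam still points forward, and both views show the fingertips about 28 mm above the nominal TCP, so they skimmed over the head. I'll go back and push from deeper down.

```bash
cat >> h.py <<'E'
post=np.array([.652,-.0215]);a0=.022
def off(ang,lat,r=.130):
    c,S=np.cos(ang),np.sin(ang);q=np.array([-r,-lat]);return [post[0]+c*q[0]-S*q[1],post[1]+S*q[0]+c*q[1]]
E
python3 - <<'E'
from h import *
p,s=pose();a=a0
W=[([p[0],p[1],.22],s,3),([*off(a,.055),.22],a+1.57,8),([*off(a,.055),.115],a+1.57,5),([*off(a,.026),.115],a+1.57,4)]
for r in rows(p,s,W,1):print(r)
E
```

```text
[0.0, 0.0, -0.87, -0.0, 1]
[0.0, 0.0, -0.87, -0.0, 1]
[0.0, 0.0, -0.87, -0.0, 1]
[-0.41, 0.24, -0.0, -0.59, 1]
[-0.42, 0.21, -0.0, -0.59, 1]
[-0.44, 0.17, -0.0, -0.59, 1]
[-0.45, 0.14, -0.0, -0.59, 1]
[-0.46, 0.09, -0.0, -0.59, 1]
[-0.47, 0.06, -0.0, -0.59, 1]
[-0.47, 0.02, -0.0, -0.59, 1]
[-0.47, -0.02, -0.0, -0.59, 1]
[-0.0, 0.0, 0.7, 0.0, 1]
[-0.0, 0.0, 0.7, 0.0, 1]
[-0.0, 0.0, 0.7, 0.0, 1]
[-0.0, 0.0, 0.7, 0.0, 1]
[-0.01, 0.0, 0.7, 0.0, 1]
[0.24, 0.0, -0.0, 0.0, 1]
[0.25, 0.0, -0.0, 0.0, 1]
[0.24, 0.0, -0.0, 0.0, 1]
[0.24, 0.0, -0.0, 0.0, 1]
```

Request:
send_rows(rows=[[[0, 0, -0.87, 0, 1], [0, 0, -0.87, 0, 1], [0, 0, -0.87, 0, 1], [-0.41, 0.24, 0, -0.59, 1], [-0.42, 0.21, 0, -0.59, 1], [-0.44, 0.17, 0, -0.59, 1], [-0.45, 0.14, 0, -0.59, 1], [-0.46, 0.09, 0, -0.59, 1], [-0.47, 0.06, 0, -0.59, 1], [-0.47, 0.02, 0, -0.59, 1], [-0.47, -0.02, 0, -0.59, 1], [0, 0, 0.7, 0, 1], [0, 0, 0.7, 0, 1], [0, 0, 0.7, 0, 1], [0, 0, 0.7, 0, 1], [0, 0, 0.7, 0, 1]]])

```text
t: 7.6
tcp_pos: [0.5223, -0.081, 0.1139]
tool_rot: [2.196, 2.245, 0.0]
force: [-0.4, 0.0, -0.5]
gripper_width: 0.0
finger_force: 0.0
```

Request:
send_rows(rows=[[[0.24, 0, 0, 0, 1], [0.24, 0, 0, 0, 1], [0.24, 0, 0, 0, 1], [0.24, 0, 0, 0, 1], [0.24, -0.04, 0, 0.39, 1], [0.24, -0.04, 0, 0.39, 1], [0.24, -0.04, 0, 0.39, 1], [0.24, -0.04, 0, 0.39, 1]]])

```text
t: 8.4
tcp_pos: [0.5193, -0.0218, 0.1153]
tool_rot: [2.43, 1.989, 0.002]
force: [0.7, 0.1, -0.1]
gripper_width: 0.0002
finger_force: 0.3
```

Run:
```python
from h import *
print(robot.sense()["joint_pos"].round(2),robot.sense()["force"])
w=cv2.resize(viewer.camera("wrist")[:,:,::-1],(400,300));s=cv2.resize(viewer.camera("side")[170:282,260:410,::-1],(400,300))
cv2.imwrite("pics/a2.png",np.hstack([w,s]))
```

```text
[ 0.28  0.35 -0.43  1.98  0.19  0.85 -0.46] [ 0.69796681  0.14318804 -0.09843832]
```

View pics/a2.png

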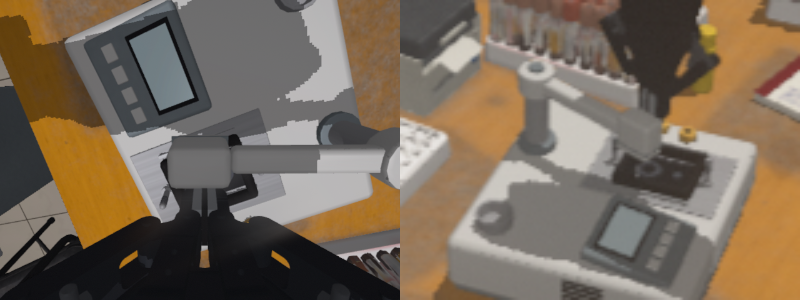

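Request:
send_rows(rows=[[[0.24, -0.04, 0, 0.39, 1], [0.24, -0.04, 0, 0.39, 1], [0.24, -0.04, 0, 0.39, 1], [0.24, -0.04, 0, 0.39, 1], [0.24, -0.04, 0, 0.39, 1], [0.24, -0.04, 0, 0.4, 1], [0.24, -0.04, 0, 0.39, 1], [0.24, -0.04, 0, 0.39, 1], [0.24, -0.04, 0, 0.39, 1], [0.24, -0.04, 0, 0.39, 1], [0.24, -0.04, 0, 0.39, 1], [0.24, -0.04, 0, 0.39, 1], [0.24, -0.04, 0, 0.39, 1], [0.24, -0.04, 0, 0.39, 1], [0.24, -0.04, 0, 0.39, 1], [0.24, -0.04, 0, 0.39, 1], [0.24, -0.04, 0, 0.39, 1], [0.24, -0.04, 0, 0.39, 1]]])

```text
t: 10.3
tcp_pos: [0.579, 0.0885, 0.1147]
tool_rot: [3.081, 0.612, 0.0]
force: [-0.2, -1.0, 1.2]
gripper_width: 0.0001
finger_force: 0.3
```

Request:
send_rows(rows=[[[0.15, -0.03, 0, 0.2, 1], [0.15, -0.03, 0, 0.2, 1], [0, 0, 0, 0, 1], [0, 0, 0, 0, 1]]])

```text
t: 10.7
tcp_pos: [0.5864, 0.0935, 0.1143]
tool_rot: [3.097, 0.528, 0.0]
force: [0.2, -0.3, 0.5]
gripper_width: -0.0002
finger_force: 0.0
```

Run:
```python
from h import *
p,s=pose();print(p,s,robot.sense()["joint_pos"].round(2),robot.sense()["force"])
d=p[:2]-post; print(np.linalg.norm(d)); ang=np.arctan2(-d[1],-d[0]);print("finger ang",ang,"tool beam",s-1.57, "joint est", .161-(ang-np.arctan2(.024,.130)))
```

```text
[0.586389   0.09352952 0.11433163] 0.33761942496103553 [-0.09  0.44 -0.23  1.82  0.12  0.9  -1.6 ] [ 0.2359335  -0.33841796  0.51046902]
0.1324258054432737
finger ang -1.0524380049129183 tool beam -1.2323805750389645 joint est 1.395997858043825
```

Request:
send_rows(rows=[[[0.12, -0.02, 0, 0.2, 1], [0.12, -0.02, 0, 0.2, 1], [0.1, -0.02, 0, 0.15, 1], [0, 0, 0, 0, 1], [0, 0, 0, 0, 1]]])

```text
t: 11.2
tcp_pos: [0.5957, 0.0986, 0.1143]
tool_rot: [-3.115, -0.407, -0.0]
force: [-0.8, 0.6, 0.1]
gripper_width: -0.0001
finger_force: 0.0
```

Run:
```python
from h import *
p,s=pose();print(p,s,robot.sense()["force"])
d=p[:2]-post; ang=np.arctan2(-d[1],-d[0]);print("joint est", .161-(ang-np.arctan2(.024,.130)))
```

```text
[0.59573924 0.09857917 0.11430836] 0.2601423029468432 [-0.82410907  0.60625765  0.06231428]
joint est 1.4761995324843882
```

Request:
send_rows(rows=[[[0.08, 0, 0, 0.1, 1], [0.08, 0, 0, 0.1, 1], [0, 0, 0, 0, 1], [0, 0, 0, 0, 1]]])

```text
t: 11.6
tcp_pos: [0.5961, 0.0988, 0.1138]
tool_rot: [3.119, 0.363, -0.013]
force: [-12.2, -2.1, 9.2]
gripper_width: -0.0001
finger_force: 6.3
```

Run:
```python
from h import *
p,s=pose();print(p,s,robot.sense()["force"])
i=viewer.camera("side");cv2.imwrite("pics/s3.png",i[:,:,::-1])
j=viewer.camera("top");cv2.imwrite("pics/t3.png",j[:,:,::-1])
```

```text
[0.59609118 0.09875185 0.11375964] 0.23150277524251123 [-12.23598749  -2.13697877   9.17135868]
```

Run:
```python
from h import *
p,s=pose()
W=[([.536,.085,.114],s,4),([.536,.085,.22],s,4),([.453,-.057,.22],.16,7)]
for r in rows(p,s,W,1):print(r)
print(at(290,268,0,"top"),at(315,268,.07,"top"))
```

```text
[-0.51, -0.0, -0.0, -0.0, 1]
[-0.52, -0.01, -0.0, -0.0, 1]
[-0.51, 0.0, -0.01, -0.0, 1]
[-0.51, -0.0, 0.0, -0.0, 1]
[-0.0, -0.0, -0.88, -0.0, 1]
[-0.0, -0.0, -0.89, -0.0, 1]
[-0.0, -0.0, -0.88, -0.0, 1]
[-0.0, -0.0, -0.88, -0.0, 1]
[-0.54, 0.57, -0.0, 0.07, 1]
[-0.54, 0.57, -0.0, 0.08, 1]
[-0.52, 0.58, -0.0, 0.07, 1]
[-0.53, 0.58, -0.0, 0.07, 1]
[-0.51, 0.59, -0.0, 0.08, 1]
[-0.51, 0.59, -0.0, 0.07, 1]
[-0.51, 0.6, -0.0, 0.07, 1]
[0.43439405 0.20380187 0.        ] [0.43524334 0.11843563 0.07      ]
```

Request:
send_rows(rows=[[[-0.5, 0, 0, 0, 1], [-0.5, 0, 0, 0, 1], [-0.5, 0, 0, 0, 1], [-0.5, 0, 0, 0, 1], [0, 0, -0.88, 0, 1], [0, 0, -0.88, 0, 1], [0, 0, -0.88, 0, 1], [0, 0, -0.88, 0, 1], [-0.54, 0.57, 0, 0.07, 1], [-0.54, 0.57, 0, 0.08, 1], [-0.52, 0.58, 0, 0.07, 1], [-0.53, 0.58, 0, 0.07, 1], [-0.51, 0.59, 0, 0.08, 1], [-0.51, 0.59, 0, 0.07, 1], [-0.51, 0.6, 0, 0.07, 1], [0, 0, 0, 0, 1], [0, 0, 0, 0, 1]]])

```text
t: 13.4
tcp_pos: [0.4589, -0.0561, 0.2202]
tool_rot: [-3.132, -0.25, -0.001]
force: [0.4, 0.1, 0.0]
gripper_width: 0.0001
finger_force: 0.0
```

Run:
```python
from h import *
import pickle
p,s=pose();print(p,s);mT=wT()
i=viewer.camera("wrist")[:,:,::-1];cv2.imwrite("pics/wh.png",i);pickle.dump((np.array(mT[0]["camera_matrix"]),mT[1]),open("wh.pkl","wb"))
print("hatch px",wpx([.522,-.046,.084],mT))
W=[([.46,.205,.12],s,10),([.46,.205,.02],s,4)]
for r in rows(p,s,W,1):print(r)
```

```text
[ 0.45893095 -0.05614638  0.22019841] 0.15950258186338737
hatch px [328.47010709 138.3631561 ]
[0.14, -0.86, 0.33, -0.0, 1]
[0.14, -0.86, 0.34, -0.0, 1]
[0.15, -0.86, 0.33, -0.0, 1]
[0.14, -0.86, 0.34, -0.0, 1]
[0.14, -0.85, 0.33, -0.0, 1]
[0.14, -0.86, 0.33, -0.0, 1]
[0.14, -0.86, 0.34, -0.0, 1]
[0.14, -0.86, 0.33, -0.0, 1]
[0.15, -0.86, 0.34, -0.0, 1]
[0.14, -0.86, 0.33, -0.0, 1]
[-0.0, 0.0, 0.83, -0.0, 1]
[-0.0, 0.0, 0.84, -0.0, 1]
[-0.0, 0.0, 0.83, -0.0, 1]
[-0.0, 0.0, 0.83, -0.0, 1]
```

Request:
send_rows(rows=[[[0.14, -0.86, 0, 0, 1], [0.14, -0.86, 0, 0, 1], [0.14, -0.86, 0, 0, 1], [0.14, -0.86, 0.33, 0, 1], [0.14, -0.86, 0.33, 0, 1], [0.14, -0.86, 0.33, 0, 1], [0.14, -0.86, 0.33, 0, 1], [0.14, -0.86, 0.33, 0, 1], [0.14, -0.86, 0.33, 0, 1], [0.14, -0.86, 0.33, 0, 1], [0, 0, 0.83, 0, 1], [0, 0, 0.83, 0, 1], [0, 0, 0.83, 0, 1], [0, 0, 0.83, 0, 1], [0, 0, 0.5, 0, 1], [0, 0, 0.5, 0, 1], [0, 0, 0, 0, 1]]])

```text
t: 15.15
tcp_pos: [0.4574, 0.2061, 0.0192]
tool_rot: [3.131, 0.255, -0.005]
force: [-0.4, 0.2, -0.8]
gripper_width: -0.0002
finger_force: 0.0
```

Request:
send_rows(rows=[[[0, 0, 0.1, 0, 1], [0, 0, 0.1, 0, 1], [0, 0, 0.1, 0, 1], [0, 0, 0, 0, 1]]])

```text
t: 15.55
tcp_pos: [0.459, 0.2053, 0.0121]
tool_rot: [-3.131, -0.252, -0.0]
force: [-0.3, -0.8, -0.7]
gripper_width: 0.0002
finger_force: 0.0
```

Request:
send_rows(rows=[[[0, 0, 0.1, 0, 1], [0, 0, 0.1, 0, 1], [0, 0, 0.1, 0, 1], [0, 0, 0, 0, 1]]])

```text
t: 15.95
tcp_pos: [0.4586, 0.2051, 0.0026]
tool_rot: [3.131, 0.252, -0.001]
force: [0.3, -0.2, 0.0]
gripper_width: 0.0002
finger_force: 0.0
```

Request:
send_rows(rows=[[[0, 0, 0.1, 0, 1], [0, 0, 0, 0, 1], [0, 0, 0, 0, 1]]])

```text
t: 16.25
tcp_pos: [0.4589, 0.2053, -0.0001]
tool_rot: [3.131, 0.252, -0.0]
force: [-0.6, 0.3, 0.6]
gripper_width: -0.0002
finger_force: 0.0
```

Request:
send_rows(rows=[[[0, 0, 0.1, 0, 1], [0, 0, 0, 0, 1], [0, 0, 0, 0, 1]]])

```text
t: 16.55
tcp_pos: [0.4588, 0.2052, -0.0031]
tool_rot: [3.131, 0.252, -0.0]
force: [-0.9, 0.0, 0.2]
gripper_width: -0.0001
finger_force: 0.0
```

Request:
send_rows(rows=[[[0, 0, 0.1, 0, 1], [0, 0, 0.1, 0, 1], [0, 0, 0.1, 0, 1], [0, 0, 0, 0, 1]]])

```text
t: 16.95
tcp_pos: [0.4585, 0.2051, -0.0125]
tool_rot: [3.131, 0.252, -0.001]
force: [-0.5, 0.0, -0.8]
gripper_width: -0.0003
finger_force: 0.0
```

Request:
send_rows(rows=[[[0, 0, 0.1, 0, 1], [0, 0, 0.1, 0, 1], [0, 0, 0, 0, 1]]])

```text
t: 17.25
tcp_pos: [0.4586, 0.2051, -0.0184]
tool_rot: [3.131, 0.252, -0.001]
force: [-0.0, 0.6, -0.7]
gripper_width: -0.0
finger_force: 0.0
```

Request:
send_rows(rows=[[[0, 0, 0.1, 0, 1], [0, 0, 0, 0, 1]]])

```text
t: 17.45
tcp_pos: [0.4587, 0.2052, -0.0213]
tool_rot: [3.131, 0.252, -0.001]
force: [-0.9, -0.5, -0.3]
gripper_width: 0.0
finger_force: 0.0
```

Request:
send_rows(rows=[[[0, 0, 0.1, 0, 1], [0, 0, 0, 0, 1]]])

```text
t: 17.65
tcp_pos: [0.4587, 0.2052, -0.0243]
tool_rot: [3.131, 0.252, -0.001]
force: [-0.2, -0.3, -0.2]
gripper_width: 0.0003
finger_force: 0.0
```

Request:
send_rows(rows=[[[0, 0, 0.07, 0, 1], [0, 0, 0, 0, 1]]])

```text
t: 17.85
tcp_pos: [0.4588, 0.2052, -0.0263]
tool_rot: [3.131, 0.252, -0.0]
force: [0.8, -0.7, 0.2]
gripper_width: 0.0
finger_force: 0.0
```

Request:
send_rows(rows=[[[0, 0, 0.07, 0, 1], [0, 0, 0, 0, 1]]])

```text
t: 18.05
tcp_pos: [0.4588, 0.2052, -0.0284]
tool_rot: [3.131, 0.252, -0.0]
force: [-0.3, -0.4, 0.2]
gripper_width: 0.0002
finger_force: 0.0
```

Request:
send_rows(rows=[[[0, 0, 0.07, 0, 1], [0, 0, 0, 0, 1]]])

```text
t: 18.25
tcp_pos: [0.4588, 0.2052, -0.0305]
tool_rot: [3.131, 0.252, -0.0]
force: [-0.5, 0.0, -0.1]
gripper_width: 0.0
finger_force: 0.0
```

Request:
send_rows(rows=[[[0, 0, 0.07, 0, 1], [0, 0, 0, 0, 1]]])

```text
t: 18.45
tcp_pos: [0.4588, 0.2052, -0.0326]
tool_rot: [3.131, 0.252, -0.0]
force: [-0.1, -0.2, 0.1]
gripper_width: 0.0002
finger_force: 0.0
```

Request:
send_rows(rows=[[[0, 0, 0.07, 0, 1], [0, 0, 0, 0, 1]]])

```text
t: 18.65
tcp_pos: [0.4587, 0.2052, -0.0347]
tool_rot: [3.131, 0.252, -0.001]
force: [-0.4, 0.3, 0.5]
gripper_width: 0.0003
finger_force: 0.0
```

Request:
send_rows(rows=[[[0, 0, 0.07, 0, 1], [0, 0, 0, 0, 1]]])

```text
t: 18.85
tcp_pos: [0.459, 0.2053, -0.0367]
tool_rot: [3.131, 0.252, 0.0]
force: [0.6, -0.6, 0.2]
gripper_width: 0.0
finger_force: 0.0
```

Request:
send_rows(rows=[[[0, 0, 0.07, 0, 1], [0, 0, 0, 0, 1]]])

```text
t: 19.05
tcp_pos: [0.459, 0.2053, -0.0369]
tool_rot: [3.131, 0.252, 0.001]
force: [-7.0, -3.5, 26.0]
gripper_width: -0.0
finger_force: 12.9
```

Request:
send_rows(rows=[[[0, 0, 0.07, 0, 1], [0, 0, 0, 0, 1]]])

```text
t: 19.25
tcp_pos: [0.4591, 0.2053, -0.0371]
tool_rot: [3.13, 0.252, 0.002]
force: [-13.7, -5.7, 52.1]
gripper_width: 0.0002
finger_force: 26.5
```

Run:
```python
from h import *
p,s=pose();p[2]=-.041
W=[([p[0],p[1],.16],s,8),([.43,.32,.2],.665,6)]
for r in rows(p,s,W,1):print(r)
```

```text
[0.0, 0.0, -0.84, -0.0, 1]
[0.0, 0.0, -0.84, -0.0, 1]
[0.0, 0.0, -0.83, -0.0, 1]
[0.0, 0.0, -0.84, -0.0, 1]
[0.0, 0.0, -0.84, -0.0, 1]
[0.0, 0.0, -0.84, -0.0, 1]
[0.0, 0.0, -0.83, -0.0, 1]
[0.0, 0.0, -0.84, -0.0, 1]
[-0.06, -0.65, -0.22, -0.6, 1]
[-0.0, -0.66, -0.22, -0.6, 1]
[0.05, -0.66, -0.23, -0.61, 1]
[0.11, -0.65, -0.22, -0.6, 1]
[0.16, -0.63, -0.22, -0.6, 1]
[0.22, -0.62, -0.22, -0.6, 1]
```

Request:
send_rows(rows=[[[0, 0, -0.84, 0, 1], [0, 0, -0.84, 0, 1], [0, 0, -0.84, 0, 1], [0, 0, -0.84, 0, 1], [0, 0, -0.84, 0, 1], [0, 0, -0.84, 0, 1], [0, 0, -0.84, 0, 1], [0, 0, -0.84, 0, 1], [-0.06, -0.65, -0.22, -0.6, 1], [0, -0.66, -0.22, -0.6, 1], [0.05, -0.66, -0.22, -0.6, 1], [0.11, -0.65, -0.22, -0.6, 0.5], [0.16, -0.63, -0.22, -0.6, 0], [0.22, -0.62, -0.22, -0.6, 0], [0, 0, 0, 0, 0], [0, 0, 0, 0, 0], [0, 0, 0, 0, 0]]])

```text
t: 20.95
tcp_pos: [0.4303, 0.3184, 0.1998]
tool_rot: [2.971, 1.019, -0.001]
force: [-0.3, 0.1, 0.3]
gripper_width: 0.085
finger_force: 0.0
```

Run:
```python
from h import *
import pickle
p,s=pose();mT=wT();i=viewer.camera("wrist")[:,:,::-1];cv2.imwrite("pics/wc.png",i);pickle.dump((np.array(mT[0]["camera_matrix"]),mT[1]),open("wc.pkl","wb"))
print(p,s,wpx([.483,.363,.006],mT))
h=cv2.imread("pics/wh.png")
a=cv2.resize(h[20:270,230:430],(480,600),interpolation=cv2.INTER_CUBIC) # 2.4x
b=cv2.resize(i[20:270,262:395],(319,600),interpolation=cv2.INTER_CUBIC)
cv2.imwrite("pics/last.png",np.hstack([a,b]))
for q in ([-.06,.04],[.06,.04],[.06,-.04],[-.06,-.04]):
    c,S=np.cos(.665),np.sin(.665);print(wpx([.483+c*q[0]-S*q[1],.363+S*q[0]+c*q[1],.006],mT).round())
```

```text
[0.43027309 0.31841795 0.19981622] 0.6605890858401575 [324.86294816 130.70095476]
[285. 193.]
[280.  62.]
[368.  62.]
[365. 193.]
```

View pics/last.png

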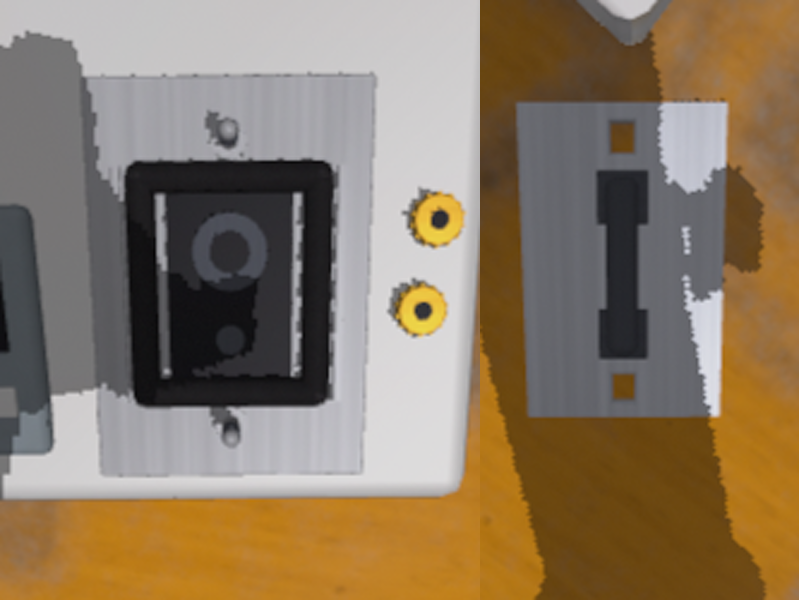

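Left half: studs at about (229,130) and (231,436). Seal corners are (126,163), (333,163), (329,404) and (137,405). Right half: cover corners (517,102), (728,101), (719,416) and (528,416), slots (622,137) and (624,387), and grip ends at y=171 and y=358 with centre x=623.

Run:
```python
from h import *
import pickle
def mk(f,x0,cx):
    K,T=pickle.load(open(f,"rb"));mT=({"camera_matrix":K},T)
    return (lambda u,v,z:wat((u-cx+.5)/2.4-.5+x0,(v+.5)/2.4-.5+20,z,mT)[:2]),T,mT
H,T,mT=mk("wh.pkl",230,0)
print("cam",T[:3,3])
nad=wpx([*T[:2,3],.07],mT);print("nadir crop",(nad-[230,20])*2.4)
u,l=H(229,128,.104),H(231,437,.104);print("studs tip",u,l,np.linalg.norm(u-l),(u+l)/2,np.arctan2(*(u-l)[::-1]))
u,l=H(229,132,.09),H(230,430,.09);print("studs mid",u,l,np.linalg.norm(u-l),(u+l)/2)
s=np.array([H(*q,.082) for q in[(126,163),(333,163),(329,404),(137,405)]]);print("seal",s.mean(0),np.linalg.norm(np.roll(s,-1,0)-s,axis=1),"ang",np.arctan2(*((s[0]+s[1]-s[2]-s[3]))[::-1]),np.arctan2(*((s[0]+s[3]-s[2]-s[1])*[1,-1]))) 
pl=np.array([H(*q,.0705) for q in[(85,75),(375,73),(362,474),(102,475)]]);print("plate",pl.mean(0),"ang",np.arctan2(*((pl[0]+pl[1]-pl[2]-pl[3]))[::-1]))
C,T,mT=mk("wc.pkl",262,480)
c=np.array([C(*q,.006) for q in[(517,102),(728,101),(719,416),(528,416)]]);print("cover",c.mean(0),np.linalg.norm(np.roll(c,-1,0)-c,axis=1),"ang",np.arctan2(*((c[0]+c[1]-c[2]-c[3]))[::-1]))
u,l=C(622,137,.005),C(624,387,.005);print("slots",np.linalg.norm(u-l),(u+l)/2,np.arctan2(*(u-l)[::-1]))
u,l=C(622,171,.034),C(623,358,.034);print("bar",np.linalg.norm(u-l),(u+l)/2)
```

```text
cam [ 0.53338117 -0.04282067  0.40026578]
nadir crop [232.38402462 247.89299244]
studs tip [ 0.56766972 -0.0360762 ] [ 0.47384611 -0.05164857] 0.09510713441297443 [ 0.52075792 -0.04386238] 0.16447559674194923
studs mid [ 0.56813414 -0.035941  ] [ 0.47342947 -0.05132989] 0.0959468282367492 [ 0.52078181 -0.04363544]
seal [ 0.52044263 -0.04427825] [0.0681259  0.07967103 0.06822189 0.08002219] ang 0.1731140926782901 -2.9801211331182293
plate [ 0.52044932 -0.0441566 ] ang 0.16333075981336415
cover [0.48084737 0.36564561] [0.08001229 0.12048655 0.08002433 0.12011635] ang 0.6588471928222278
slots 0.09599585330817456 [0.48071299 0.36555297] 0.6638175039415029
bar 0.06630658566211939 [0.48122633 0.36570283]
```

Run:
```python
from h import *
for z in(0,.04,.06):print(z,at(246,352,z,"side").round(3), at(246,368,z,"side").round(3), at(230,230,z,"top").round(3))
# tube tops nearest: side (237,345)?
for z in(.08,.1):print(z,at(232,340,z,"side").round(3))
p,s=pose();print(robot.sense()["joint_pos"].round(2))
W=[([.481,.3656,.20],.661,4),([.481,.3656,.02],.661,9),([.481,.3656,-.013],.661,4)]
for r in rows(p,s,W,0):print(r)
```

```text
0 [0.574 0.382 0.   ] [0.548 0.418 0.   ] [0.559 0.408 0.   ]
0.04 [0.552 0.408 0.04 ] [0.527 0.442 0.04 ] [0.556 0.4   0.04 ]
0.06 [0.541 0.42  0.06 ] [0.516 0.454 0.06 ] [0.555 0.397 0.06 ]
0.08 [0.574 0.422 0.08 ]
0.1 [0.562 0.435 0.1  ]
[-0.36  0.28 -0.47  1.86  0.15  1.04 -1.8 ]
[0.57, -0.05, -0.0, -0.0, 0]
[0.58, -0.05, -0.0, -0.0, 0]
[0.57, -0.05, -0.0, -0.0, 0]
[0.58, -0.06, -0.0, -0.0, 0]
[-0.0, 0.0, 0.67, -0.0, 0]
[-0.0, 0.0, 0.66, -0.0, 0]
[-0.0, 0.0, 0.67, -0.0, 0]
[-0.0, 0.0, 0.66, -0.0, 0]
[-0.0, 0.0, 0.67, -0.0, 0]
[-0.0, 0.0, 0.67, -0.0, 0]
[-0.0, 0.0, 0.66, -0.0, 0]
[-0.0, 0.0, 0.67, -0.0, 0]
[-0.0, 0.0, 0.67, -0.0, 0]
[-0.0, 0.0, 0.27, -0.0, 0]
[-0.0, 0.0, 0.28, -0.0, 0]
[-0.0, 0.0, 0.27, -0.0, 0]
[-0.0, 0.0, 0.28, -0.0, 0]
```

Request:
send_rows(rows=[[[0.57, -0.05, 0, 0, 0], [0.58, -0.05, 0, 0, 0], [0.57, -0.05, 0, 0, 0], [0.58, -0.05, 0, 0, 0], [0, 0, 0.8, 0, 0], [0, 0, 0.8, 0, 0], [0, 0, 0.8, 0, 0], [0, 0, 0.8, 0, 0], [0, 0, 0.8, 0, 0], [0, 0, 0.8, 0, 0], [0, 0, 0.7, 0, 0], [0, 0, 0, 0, 0]]])

```text
t: 22.2
tcp_pos: [0.4793, 0.3642, 0.0323]
tool_rot: [2.969, 1.019, -0.009]
force: [-0.3, -1.1, -0.1]
gripper_width: 0.0855
finger_force: 0.0
```

Request:
send_rows(rows=[[[0, 0, 0.4, 0, 0], [0, 0, 0.4, 0, 0], [0, 0, 0.4, 0, 0], [0, 0, 0.4, 0, 0], [0, 0, 0.3, 0, 0], [0, 0, 0, 0, 0]]])

```text
t: 22.8
tcp_pos: [0.4798, 0.3664, -0.0232]
tool_rot: [2.969, 1.023, -0.004]
force: [-0.4, -0.1, 1.0]
gripper_width: 0.0854
finger_force: 0.0
```

Run:
```python
from h import *
print(pose(),robot.sense()["joint_pos"].round(2),robot.sense()["force"])
```

```text
(array([ 0.47982073,  0.36640882, -0.02318922]), np.float64(0.6634311142616882)) [-0.48  0.67 -0.36  1.85  0.35  0.69 -1.96] [-0.39350803 -0.08510576  0.95163081]
```

Now close on the bar. I'll watch the vertical force as the pads swing forward.

Request:
send_rows(rows=[[[0, 0, 0, 0, 0.6], [0, 0, 0, 0, 0.75], [0, 0, 0, 0, 0.8], [0, 0, 0, 0, 0.9], [0, 0, 0, 0, 1], [0, 0, 0, 0, 1], [0, 0, 0, 0, 1], [0, 0, 0, 0, 1]]], newtons=60)

```text
t: 23.6
tcp_pos: [0.481, 0.3675, -0.0211]
tool_rot: [-2.97, -1.023, -0.001]
force: [-0.4, -1.4, 5.5]
gripper_width: 0.0107
finger_force: 60.2
```

Run:
```python
from h import *
print(pose(),robot.sense()["force"],robot.sense()["ft_torque"],robot.sense()["gripper_width"])
```

```text
(array([ 0.48098711,  0.36745361, -0.0211207 ]), np.float64(0.6632505514835758)) [-0.38384452 -1.38020437  5.46519688] [-0.1630621   0.08904732 -0.00023356] 0.010689440658093647
```

Request:
send_rows(rows=[[[0, 0, -0.3, 0, 1], [0, 0, -0.5, 0, 1], [0, 0, -0.8, 0, 1], [0, 0, -0.8, 0, 1], [0, 0, -0.8, 0, 1], [0, 0, -0.8, 0, 1], [0, 0, 0, 0, 1], [0, 0, 0, 0, 1]]])

```text
t: 24.4
tcp_pos: [0.4809, 0.3672, 0.0992]
tool_rot: [-2.97, -1.023, -0.002]
force: [-0.6, -0.4, -1.5]
gripper_width: 0.0103
finger_force: 59.4
```

Run:
```python
from h import *
print(pose(),robot.sense()["force"],robot.sense()["ft_torque"],robot.sense()["gripper_width"])
m,T=wT();i=viewer.camera("wrist")[:,:,::-1];cv2.imwrite("pics/wg.png",i)
A=T@np.linalg.inv(np.array(m["mount"]));f=lambda q:wpx((A@np.append(q,1))[:3],(m,T))
z=-.027
for q in ([.0467,0,z],[.0587,.04,z],[.0587,-.04,z],[.0412,0,z],[.0522,0,z],[-.06,.04,z],[0.031,0,-.055]):print(q,f(q).round(1))
c=f([.0467,0,z]).astype(int)
g=cv2.cvtColor(i,cv2.COLOR_BGR2HSV)
print("sat column through slot",[(v,*i[v,c[0]].tolist()) for v in range(c[1]-34,c[1]+26,2)])
```

```text
(array([0.48091315, 0.36717706, 0.0991768 ]), np.float64(0.6631344293989931)) [-0.56556803 -0.41760108 -1.48312296] [0.05020064 0.05119526 0.00617416] 0.010302945155302393
[0.0467, 0, -0.027] [329.5 198.1]
[0.0587, 0.04, -0.027] [428.6 168.7]
[0.0587, -0.04, -0.027] [230.5 168.9]
[0.0412, 0, -0.027] [329.5 211.1]
[0.0522, 0, -0.027] [329.5 184.9]
[-0.06, 0.04, -0.027] [409.6 409.8]
[0.031, 0, -0.055] [330. 257.]
sat column through slot [(164, 26, 72, 105), (166, 32, 73, 106), (168, 94, 89, 89), (170, 113, 107, 107), (172, 114, 107, 106), (174, 113, 107, 106), (176, 113, 107, 106), (178, 113, 108, 106), (180, 113, 107, 106), (182, 108, 102, 101), (184, 80, 85, 97), (186, 21, 73, 111), (188, 20, 74, 113), (190, 21, 76, 114), (192, 22, 77, 115), (194, 21, 76, 115), (196, 18, 76, 114), (198, 18, 75, 113), (200, 20, 76, 114), (202, 18, 75, 113), (204, 22, 77, 115), (206, 21, 77, 116), (208, 59, 79, 99), (210, 92, 88, 86), (212, 107, 101, 100), (214, 111, 105, 104), (216, 112, 106, 105), (218, 112, 106, 105), (220, 112, 106, 105), (222, 112, 106, 105)]
```

Run:
```python
from h import *
i=cv2.imread("pics/wg.png").astype(int);m=((i[:,:,2]-i[:,:,0])>35)  # wood-ish
for v in(190,196,202):
    r=m[v];print(v,"slot",[u for u in range(300,360) if r[u]][::len([u for u in range(300,360) if r[u]])-1],"plate",max(u for u in range(150,300) if r[u]),min(u for u in range(370,520) if r[u]))
for u in range(240,430,20):print(u,[v for v in range(150,185) if m[v,u]][-1:],end=" ")
mm,T=wT();A=T@np.linalg.inv(np.array(mm["mount"]));f=lambda q:wpx((A@np.append(q,1))[:3],(mm,T))
for q in([.0467,.0045,-.027],[.0467,-.0045,-.027],[.0467,.04,-.027],[.0467,-.04,-.027]):print(f(q))
h=[.5206,-.044];p,s=pose();ps=.164+(.003)
c,S=np.cos(ps),np.sin(ps)
```

```text
190 slot [317, 337] plate 229 426
196 slot [317, 337] plate 229 425
202 slot [317, 337] plate 229 424
240 [166] 260 [166] 280 [166] 300 [166] 320 [166] 340 [166] 360 [166] 380 [167] 400 [166] 420 [166] [340.40778897 198.12411341]
[318.62940899 198.13840824]
[426.31287145 198.06772727]
[232.72727157 198.19479245]
```

Run:
```python
from h import *
p,s=pose()
W=[([.475,.13,.13],.35,10),([.5211,-.0449,.13],.164,8)]
for r in rows(p,s,W,1):print(r)
```

```text
[-0.5, 0.61, -0.11, 0.22, 1]
[-0.48, 0.63, -0.1, 0.23, 1]
[-0.46, 0.64, -0.11, 0.22, 1]
[-0.44, 0.65, -0.1, 0.23, 1]
[-0.42, 0.67, -0.11, 0.22, 1]
[-0.4, 0.68, -0.11, 0.23, 1]
[-0.38, 0.69, -0.1, 0.22, 1]
[-0.35, 0.71, -0.11, 0.22, 1]
[-0.33, 0.71, -0.11, 0.23, 1]
[-0.31, 0.73, -0.1, 0.22, 1]
[-0.07, 0.75, -0.0, 0.17, 1]
[-0.05, 0.75, -0.0, 0.16, 1]
[-0.04, 0.76, -0.0, 0.17, 1]
[-0.02, 0.75, -0.0, 0.17, 1]
[0.0, 0.75, -0.0, 0.16, 1]
[0.02, 0.76, -0.0, 0.17, 1]
[0.04, 0.75, -0.0, 0.17, 1]
[0.05, 0.75, -0.0, 0.17, 1]
```

Request:
send_rows(rows=[[[-0.5, 0.61, -0.11, 0.22, 1], [-0.48, 0.63, -0.1, 0.23, 1], [-0.46, 0.64, -0.11, 0.22, 1], [-0.44, 0.65, -0.1, 0.23, 1], [-0.42, 0.67, -0.11, 0.22, 1], [-0.4, 0.68, -0.11, 0.23, 1], [-0.38, 0.69, -0.1, 0.22, 1], [-0.35, 0.71, -0.11, 0.22, 1], [-0.33, 0.71, -0.11, 0.23, 1], [-0.31, 0.73, -0.1, 0.22, 1], [-0.07, 0.75, 0, 0.17, 1], [-0.05, 0.75, 0, 0.16, 1], [-0.04, 0.76, 0, 0.17, 1], [-0.02, 0.75, 0, 0.17, 1], [0, 0.75, 0, 0.16, 1], [0.02, 0.76, 0, 0.17, 1], [0.04, 0.75, 0, 0.17, 1], [0.05, 0.75, 0, 0.17, 1], [0, 0, 0, 0, 1], [0, 0, 0, 0, 1]]])

```text
t: 26.45
tcp_pos: [0.5213, -0.045, 0.1298]
tool_rot: [-3.131, -0.254, 0.001]
force: [-0.1, 0.2, -1.7]
gripper_width: 0.0106
finger_force: 59.4
```

```bash
cat > chk.py <<'E'
from h import *
p,s=pose();q=robot.sense();print(p,s,q["force"].round(1),q["ft_torque"].round(2),q["t"])
for r in rows(p,s,[([.5211,-.0449,p[2]],.164,1)],1):print(r)
E
python3 chk.py
python3 - <<'E'
from h import *
i=viewer.camera("wrist")[:,:,::-1];cv2.imwrite("pics/wp.png",i);i=i.astype(int)
m,T=wT();A=T@np.linalg.inv(np.array(m["mount"]))
# hatch front stud tip predicted px, slot seen
c,S=np.cos(.164),np.sin(.164)
for z in(.104,.07):print("stud",wpx([.5206+.048*c,-.044+.048*S,z],(m,T)).round(1))
cv2.imwrite("pics/wp_c.png",i[150:230,290:370])
for v in range(182,214,2):print(v,i[v,308:348:2].sum(1).tolist())
E
```

```text
[ 0.52134634 -0.04499758  0.12976812] 0.16193462769424258 [-0.1  0.2 -1.7] [ 0.02  0.03 -0.  ] 26.45
[-0.01, -0.0, -0.0, -0.01, 1]
stud [328.8 177.4]
stud [328.6 169.9]
182 [321, 315, 310, 295, 290, 288, 293, 297, 300, 302, 296, 584, 589, 590, 595, 591, 603, 649, 650, 639]
184 [321, 315, 310, 271, 232, 210, 211, 213, 218, 214, 302, 348, 347, 346, 343, 304, 490, 648, 649, 639]
186 [321, 315, 308, 274, 179, 51, 50, 49, 45, 52, 51, 52, 53, 46, 46, 222, 488, 651, 649, 641]
188 [320, 315, 310, 272, 183, 52, 47, 50, 49, 54, 50, 47, 51, 53, 49, 221, 487, 650, 646, 640]
190 [319, 315, 308, 275, 181, 48, 51, 47, 51, 53, 53, 50, 50, 51, 49, 225, 484, 650, 647, 639]
192 [320, 314, 308, 277, 195, 53, 52, 50, 53, 49, 55, 54, 51, 53, 51, 320, 496, 650, 646, 638]
194 [317, 315, 310, 277, 198, 50, 45, 51, 50, 50, 50, 44, 43, 46, 47, 321, 519, 648, 646, 640]
196 [320, 314, 307, 278, 196, 47, 47, 46, 47, 40, 46, 45, 44, 41, 44, 295, 519, 648, 646, 638]
198 [318, 315, 308, 280, 196, 45, 41, 47, 43, 45, 42, 43, 43, 39, 44, 231, 286, 648, 646, 638]
200 [318, 314, 306, 282, 198, 41, 42, 43, 40, 45, 40, 43, 43, 41, 42, 232, 286, 647, 645, 640]
202 [319, 313, 308, 283, 203, 43, 47, 44, 46, 50, 43, 48, 44, 48, 44, 232, 286, 648, 646, 639]
204 [320, 314, 307, 286, 206, 45, 44, 47, 45, 44, 45, 47, 45, 50, 47, 235, 485, 647, 646, 641]
206 [320, 314, 307, 289, 206, 46, 46, 45, 50, 55, 48, 43, 40, 45, 45, 238, 485, 647, 646, 641]
208 [317, 314, 307, 287, 221, 157, 160, 174, 182, 182, 183, 179, 160, 155, 157, 256, 288, 308, 399, 639]
210 [317, 313, 307, 288, 257, 243, 249, 250, 252, 248, 250, 251, 252, 253, 252, 274, 289, 307, 535, 639]
212 [317, 314, 305, 289, 279, 280, 289, 293, 296, 297, 292, 290, 289, 289, 286, 286, 291, 309, 476, 608][ WARN:0@0.514] global loadsave.cpp:1063 imwrite_ Unsupported depth image for selected encoder is fallbacked to CV_8U.
```

Request:
send_rows(rows=[[[0, 0, 0.5, 0, 1], [0, 0, 0.5, 0, 1], [0, 0, 0.4, 0, 1], [0, 0, 0.1, 0, 1], [0, 0, 0, 0, 1], [0, 0, 0, 0, 1]]])

```text
t: 27.1
tcp_pos: [0.522, -0.0441, 0.0857]
tool_rot: [-3.131, -0.257, -0.001]
force: [0.5, 0.0, -2.4]
gripper_width: 0.0106
finger_force: 59.4
```

Request:
send_rows(rows=[[[0, 0, 0.1, 0, 1], [0, 0, 0.1, 0, 1], [0, 0, 0, 0, 1]]])

```text
t: 27.4
tcp_pos: [0.5213, -0.0444, 0.079]
tool_rot: [-3.131, -0.256, 0.001]
force: [-0.6, 0.3, -1.8]
gripper_width: 0.0105
finger_force: 59.4
```

```bash
python3 chk.py
```

```text
[ 0.5212864 -0.0443821  0.0789699] 0.16333118437542957 [-0.6  0.3 -1.8] [-0.03  0.01  0.01] 27.4
[-0.01, 0.02, -0.0, -0.0, 1]
```

Request:
send_rows(rows=[[[0, 0, 0.1, 0, 1], [0, 0, 0.1, 0, 1], [0, 0, 0, 0, 1]]])

```text
t: 27.7
tcp_pos: [0.5211, -0.0444, 0.0727]
tool_rot: [-3.131, -0.256, 0.001]
force: [-0.3, 0.4, -1.2]
gripper_width: 0.0102
finger_force: 59.4
```

Request:
send_rows(rows=[[[0, 0, 0.1, 0, 1], [0, 0, 0.1, 0, 1], [0, 0, 0, 0, 1]]])

```text
t: 28.0
tcp_pos: [0.5211, -0.0443, 0.0667]
tool_rot: [-3.131, -0.256, 0.001]
force: [-0.4, -0.8, -1.3]
gripper_width: 0.0104
finger_force: 59.4
```

```bash
python3 chk.py
```

```text
[ 0.52113639 -0.0443434   0.06671095] 0.16344677877757277 [-0.4 -0.8 -1.3] [-0.02 -0.04 -0.05] 28.0
[-0.0, 0.02, -0.0, -0.0, 1]
```

Request:
send_rows(rows=[[[0, 0, 0.1, 0, 1], [0, 0, 0.07, 0, 1], [0, 0, 0, 0, 1], [0, 0, 0, 0, 1]]])

```text
t: 28.4
tcp_pos: [0.5216, -0.0444, 0.0622]
tool_rot: [3.131, 0.256, 0.0]
force: [0.4, -0.7, 0.5]
gripper_width: 0.0105
finger_force: 59.5
```

Request:
send_rows(rows=[[[0, 0, 0.05, 0, 1], [0, 0, 0, 0, 1], [0, 0, 0, 0, 1]]])

```text
t: 28.7
tcp_pos: [0.5216, -0.0443, 0.0608]
tool_rot: [3.131, 0.256, 0.0]
force: [-0.8, 0.3, 1.4]
gripper_width: 0.0106
finger_force: 59.7
```

Request:
send_rows(rows=[[[0, 0, 0.05, 0, 1], [0, 0, 0.05, 0, 1], [0, 0, 0, 0, 1], [0, 0, 0, 0, 1]]])

```text
t: 29.1
tcp_pos: [0.5217, -0.0443, 0.0579]
tool_rot: [3.131, 0.256, 0.0]
force: [-1.0, -0.5, 6.4]
gripper_width: 0.0104
finger_force: 60.3
```

Run:
```python
from h import *
for k in range(6):
    viewer.camera("side");q=robot.sense();print(q["tcp_pos"].round(4),q["force"].round(2))
```

```text
[ 0.5217 -0.0444  0.0579] [-1.43 -0.7   6.71]
[ 0.5217 -0.0444  0.0579] [-2.82 -0.04  6.33]
[ 0.5217 -0.0444  0.058 ] [-3.16 -0.99  6.37]
[ 0.5217 -0.0444  0.0579] [-2.08  0.43  6.09]
[ 0.5217 -0.0444  0.058 ] [-2.27  0.07  6.32]
[ 0.5217 -0.0443  0.058 ] [-1.67 -0.35  7.  ]
```

Request:
send_rows(rows=[[[0, 0, 0, 0, 1], [0, 0, 0, 0, 1], [0, 0, 0, 0, 1], [0, 0, 0, 0, 1], [0, 0, 0, 0, 1], [0, 0, 0, 0, 1]]])

```text
t: 30.0
tcp_pos: [0.5217, -0.0444, 0.058]
tool_rot: [3.131, 0.256, 0.001]
force: [-2.3, 0.4, 7.6]
gripper_width: 0.0105
finger_force: 60.3
```

```bash
python3 -c "
from rig import robot
print(robot.sense()['force']);print(robot.sign_off())"
```

```text
[-2.31941463  0.38767362  7.56284791]
the job is handed in; nothing more can be done
None
```

The needle arm is round at its stop and the cover is over both studs, held on the seal at about 8 N (about 5 mm squeeze, from the force and height readings); I handed in at 30 s with the grip and push still on, and no verdict came back.

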